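Index the jar carousel one stop round

ROBOT

A 6-joint arm with a two-finger parallel gripper is mounted at the origin on a cart in front of the work surface, level with it; the furniture and walls round the work are solid. World frame = base frame: x ahead of the robot, y to its left, z up, the work surface at z = 0. Lengths are in m, angles in rad, forces in N, time in s.
With the tool pointing down it reaches from about 0.35 to 0.775 m from the base axis. Payload 7.3 kg.
Tool frame: the origin (TCP) lies at the very end of the fingers, on their centre line; the grasp point (between the pads) lies 19 mm behind it; z points along the fingers, y is the line along which they close (so a half turn about z gives the same grasp; the last joint's range is limited). The gripper opens to 92 mm and grips with 3 to 60 N. Pads are 19 mm wide; open, the fingers measure 130 mm over their backs; the gripper's body (75 mm by 190 mm) begins 47 mm behind the grasp point.
Start: joints at [-1.379, 0.342, 1.524, -0, 1.275, -0.146], TCP at [0.174, -0.495, 0.227] pointing down, gripper open.
Joint ranges: [-2.53, 2.53], [-0.77, 2.02], [0.04, 2.7], [-1, 4.14], [0.28, 2.66], [-3.11, 3.11]. Speed limits (rad/s): [2.57, 2.57, 3.14, 3.14, 3.14, 3.14].

INTERFACE

Orientations are given as [roll, pitch, yaw] about the fixed x, y, z axes, in that order (R = Rz(yaw) Ry(pitch) Rx(roll)).
In Python, from cell import robot, read_camera, get_calibration gives the robot as it stands. The module is installed in compiled form; this text tells all that it offers.
- The arm moves only by the tool send_rows, never from a script. Its argument "plan" is a list of rows, each a list of 2 entries, a list of its own where there are three numbers: the shift along the tool's x, y, z as a fraction of full scale, then the turn, a rotation vector about the tool's x, y, z as a fraction of full scale. A call has exactly 10 rows; each row shifts and turns the commanded pose from where the row before left it, along the tool's axes as they then stand; what a row does not reach is not made up. Full scale, the value 1, is 0.025 m for a shift and 90 degrees for a turn. A row lasts 1/8 s, in which the tool goes at most 62.5 mm and 10.7 degrees, less where a joint would pass 70% of its speed; a pose out of reach is approached as far as the arm can. A call with a number of a shift or a turn outside -1 to 1 is refused whole. A call with a gripper value outside its range is refused whole. "gripper" is the opening, from -1 (shut) to 1 (fully open), so that 0 is half open, set as the call begins (left out, the last holds). The fingers move at their own pace and stop on an object; "force" is the grip in N (left out, the last holds). Time passes only in rows, so rows that do not move let the fingers close, or fill a call up. It gives the time, the measured TCP pose, the force, the opening and the grip force at its end, in the units of the state.
- robot.observe(): the state, without advancing time (a new reading comes with each control period).
- read_camera(name): name is "scene" or "top" or "wrist"; returns (picture, depth): 384x512x3 uint8, blue, green, red; 384x512 float32, m along the optical axis (not along the pixel's ray), 0 where there is no reading.
- get_calibration(name): a dict with "intrinsics" (3x3 intrinsics, pixels), "dist_coeffs" ([k1, k2, p1, p2, k3] as OpenCV has them; the pictures are not rectified), "rvec" (rotation vector, rad) and "tvec" (3), from world to camera coordinates, as OpenCV has them. Camera axes: x right, y down, z forward; pixel columns grow to the right and rows downward; lengths in m; the calibration is good to about 2 mm. A picture is of the moment at which its call begins: read the wrist's pose just before it. get_calibration takes no time and is no camera call; for the wrist camera it gives the pose at the moment of the call.
- robot.hand_in(): hands the job in; it is judged then, once.
The state is a dict: "time": time; "qpos": joint angles; "qvel": joint speeds; "joint_efforts": joint torques, N m; "tool_pos": TCP position; "tool_rot": TCP orientation; "contact_force": force on the tool from outside, world axes, zero at the start; "torque": the same for the moment, N m; "opening": finger opening in m; "grip_force": force on a finger pad.
Only numpy, scipy, OpenCV 4.12 (cv2) and the standard library are available. Lean on these libraries where they do the work, as an engineer would, in place of code of your own. Each camera call takes 0.05 s, during which the arm holds its last target. There are 200 camera calls.

TASK

The little jar carousel is locked by a sprung pin. Slide the orange safety tab aside so that the pin is free to rise, pull the pin up by its black knob, turn the carousel counter-clockwise (seen from above) to the very next hole, not past it to a later one, and let the pin spring fully home there. The holes are not evenly spaced, so feel for the next one; leave the other things on the worktop standing where they are, and the tab may stay aside.

Things in the scene. Friction and masses are not known exactly. Their poses are not given: they have to be found in the camera images.
- carousel: Fixed black round base, 236 mm across; origin on the turning axis at worktop level, z up. At the start the pin and knob stand on its -x axis, 100 mm out. From that first hole a metal track (top 22 mm high) runs counter-clockwise under the pin; the next hole is 0.6 to 1.0 rad on (differs each time, not reported), a further one 0.55 rad beyond it. Holes are 10.4 mm wide for the 8 mm round-ended pin.
- turntable (a joint): Turn of the turntable in rad: 0 at the first hole (start), positive counter-clockwise from above, range -0.17 to 1.5. It is 150 mm across, carries fixed jars (within 75 mm of the axis, up to 135 mm high) and the arm with pin and tab. Friction (about 1.5 N at the knob) holds it where left; a pin home in a hole leaves it about 0.012 rad of play either way.
- plunger (a joint): Lift of the index pin in m: 0 home in a hole, 0.010 with its tip resting on the track between holes, 0.017 fully pulled. A spring pushes it down with 7 N (home) to 10 N (pulled): let go over a hole it snaps down; let go elsewhere it rides on the track and drops when moved over a hole. It cannot rise more than about 2 mm while the tab covers its collar.
- knob_grip (a point): Centre of the grip of the black pin knob, on the pin's vertical axis, 94 mm above the worktop when home; moves with pin and turntable. The grip is an upright cylinder 24 mm in diameter, from 14 mm below this point to 12 mm above; on it a cap 32 mm in diameter, 8 mm high. Below are a 10 mm stem, a brass collar and the arm, whose top (with the tab's base) is 65 mm above the worktop.
- safety_tab (a joint): Slide of the orange safety tab in m: 0 over the pin's collar (locked), 0.020 fully aside, frees the pin from 0.015 on; starts at 0 to 0.002. It slides level, square to the line from axis to knob, counter-clockwise seen from above (along body carousel's -y while the turntable is at 0). 2 N of friction keeps it where left.
- tab_grip (a point): Centre of the upright orange ridge of the safety tab, 131 mm from the turning axis, 31 mm farther out than the knob's axis, 75 mm above the worktop. The ridge is 8 mm thick along its sliding direction and 14 mm along the radius, from 65 to 84 mm above the worktop; the dark arm under it is 60 mm high.
- green_can: Bystander: green drink can, 66 mm in diameter, 115 mm high, on the left; origin under its centre.
- red_can: Bystander: orange-red drink can, 66 mm in diameter, 115 mm high, on the left; origin under its centre.
- jam_jar: Bystander: jam jar with a green lid, 62 mm in diameter, 86 mm high, on the left; origin under its centre.
- lemon: Bystander: lemon, 78 x 55 x 56 mm, on the right; origin under its centre.
- white_mug: Bystander: white mug, 83 mm in diameter, 86 mm high, on the right; origin under its centre.

How it is judged:
By the outcome, as a careful person would: the job done as asked, in the order asked, and still so for the second after the job is handed in, with the robot touching nothing.
It also fails if it takes over 42 s, if anything falls off the work surface, if the arm or the gripper's body presses on something with over 40 N, if the wrist force passes 120 N, or if a joint passes its speed limit or range.

## Working session

There is one attempt and no reset: what is moved stays moved. The work goes in short steps, Python scripts to look and compute and a tool call to move; the robot and the scene stay as the last step left them, time stands still between calls to the robot, and variables do not carry over. Pictures are saved under pics/ and viewed, at most 10 in all, crops included, and the job is handed in when it is done.

Besides the shell and the picture viewer there is one more tool, called after "Emit:" in YAML: its name, and indented under it one key for each argument. send_rows: Moves the arm, as the interface text tells. Shift numbers are shares of 0.025 m and turn numbers shares of 90 degrees, none past 1 either way. Its arguments: {"type":"object","properties":{"plan":{"type":"array"},"gripper":{"type":"number"},"force":{"type":"number"}},"required":["plan"]}

```bash
mkdir -p pics
cat > h.py <<'E'
import numpy as np, cv2
from cell import robot, read_camera, get_calibration
def cloud(name):
    c=get_calibration(name); im,d=read_camera(name)
    K=np.array(c["intrinsics"]);D=np.array(c["dist_coeffs"])
    R=cv2.Rodrigues(np.array(c["rvec"],float))[0];t=np.array(c["tvec"],float).ravel()
    v,u=np.mgrid[0:384,0:512]
    n=cv2.undistortPoints(np.stack([u,v],-1).reshape(-1,1,2).astype(float),K,D).reshape(384,512,2)
    P=np.dstack([n[...,0]*d,n[...,1]*d,d]); W=(P-t)@R
    W[d==0]=np.nan
    return im,W
E
python3 - <<'E'
from h import *
for n in("scene","top"):
    im,W=cloud(n); cv2.imwrite(f"pics/{n}0.png",im); np.save(n,W)
print(robot.observe())
E
```

```text
{'time': 0.1, 'qpos': array([-1.37900845e+00,  3.42674929e-01,  1.52491138e+00, -1.97280158e-05,
        1.27539993e+00, -1.46027048e-01]), 'qvel': array([ 0.00087959, -0.00134638, -0.00357765,  0.00108845,  0.00065452,
       -0.00093622]), 'joint_efforts': array([ 1.17276752e-03, -4.32005560e+01, -2.44693726e+01,  7.18858279e-02,
        5.26564009e-02, -5.08525966e-05]), 'tool_pos': array([ 0.17393143, -0.49497022,  0.22610663]), 'tool_rot': array([-3.14021115e+00, -1.84114580e-04,  3.37820554e-01]), 'contact_force': array([ 0.12107633,  0.83815715, -0.67090996]), 'torque': array([ 0.00349063,  0.00196836, -0.00103625]), 'grip_force': 0.0, 'opening': 0.09172619439995176}
```

View pics/top0.png

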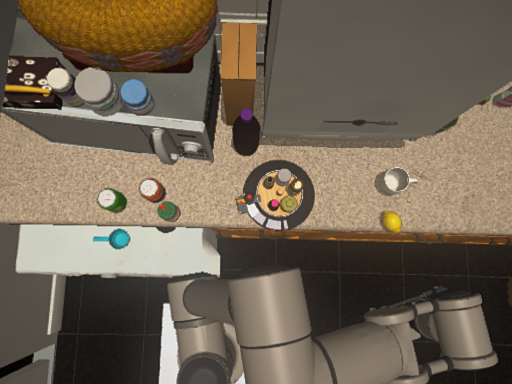

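View pics/scene0.png

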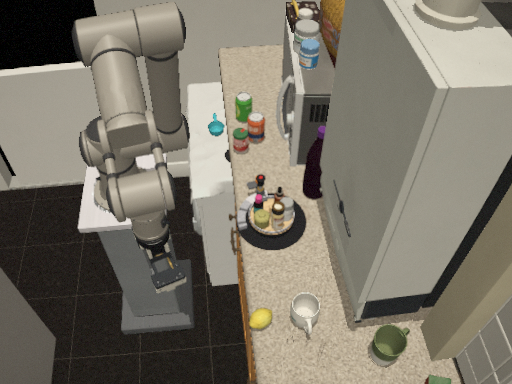

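The top view shows the carousel at about (280,195), with the arm, knob and tab on its left at about (243,203). The track runs down toward the robot. The bystanders are well away. Next I'll measure.

Run:
```python
from h import *
im=cv2.imread("pics/top0.png");W=np.load("top.npy")
cv2.imwrite("pics/crop.png",cv2.resize(im[145:245,215:335],None,fx=6,fy=6,interpolation=cv2.INTER_CUBIC)[:600,:720])
for n in("top","scene"):
    im=cv2.imread(f"pics/{n}0.png");W=np.load(n+".npy");hsv=cv2.cvtColor(im,cv2.COLOR_BGR2HSV)
    print(n,W[195,280] if n=="top" else W[215,270])
    z=W[...,2]
    # black base rim: dark, low
    m=(im.max(2)<50)&(z>0.003)&(z<0.035)&(W[...,0]>.3)&(W[...,0]<.9)&(abs(W[...,1])<.35)
    m=cv2.morphologyEx(m.astype(np.uint8),cv2.MORPH_OPEN,np.ones((2,2)))
    k,l,s,c=cv2.connectedComponentsWithStats(m); b=1+s[1:,4].argmax(); print(s[b]);
    pts=W[l==b]; 
    h=cv2.convexHull(pts[:,:2].astype(np.float32)); (cx,r)=cv2.minEnclosingCircle(h); print("disk",cx,r,np.median(pts[:,2]))
    d=np.hypot(W[...,0]-cx[0],W[...,1]-cx[1])
    m=(d>.08)&(d<.15)&(z>.05)&(z<.13)
    for v,u in np.argwhere(m): print(v,u,np.round(W[v,u]*1000).astype(int),im[v,u],end=';')
    print()
```

```text
top [ 0.49341576 -0.19979541  0.04572461]Traceback (most recent call last):
  File "<stdin>", line 11, in <module>
ValueError: attempt to get argmax of an empty sequence
```

View pics/crop.png

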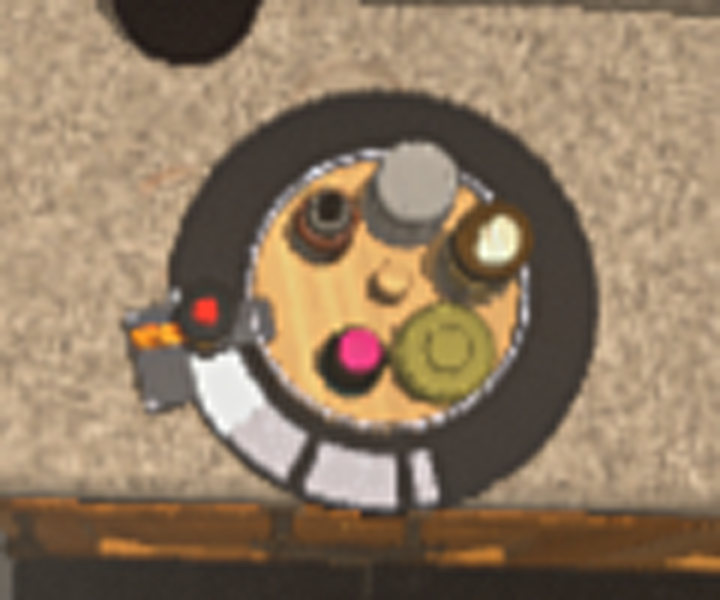

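The crop shows the knob, with its red dot, at (205,310) and the orange tab at (155,333). The light track has dark gaps, probably the holes, at about (305,455) and (405,480).

Run:
```python
from h import *
for n in("top","scene"):
    im=cv2.imread(f"pics/{n}0.png");W=np.load(n+".npy");z=W[...,2]
    g=(im.max(2)<85)&(z>-.01)&(z<0.04)&(W[...,0]>.3)&(W[...,0]<.75)&(abs(W[...,1]+.2)<.2)
    k,l,s,c=cv2.connectedComponentsWithStats(g.astype(np.uint8)); b=1+s[1:,4].argmax(); print(s[b])
    pts=W[l==b]; h=cv2.convexHull(pts[:,:2].astype(np.float32)); cx,r=cv2.minEnclosingCircle(h); print("disk",cx,r,np.median(pts[:,2]))
    A=h[:,0].astype(float)
    from scipy.optimize import least_squares
    f=least_squares(lambda p:np.hypot(A[:,0]-p[0],A[:,1]-p[1])-.118,[*cx],loss='soft_l1',f_scale=.002);c0=f.x;print(c0)
    d=np.hypot(W[...,0]-c0[0],W[...,1]-c0[1]);a=np.arctan2(W[...,1]-c0[1],W[...,0]-c0[0])
    hsv=cv2.cvtColor(im,cv2.COLOR_BGR2HSV)
    m=(d>.08)&(d<.16)&(z>.05)&(z<.13)
    o=m&(hsv[...,0]<22)&(hsv[...,1]>150)&(hsv[...,2]>120)
    for v,u in np.argwhere(o): print(v,u,np.round(W[v,u]*1000).astype(int),im[v,u],end=';')
    cap=m&(z>.1); p=W[cap];print("\ncap",cap.sum(),p.mean(0),np.ptp(p,axis=0),p.min(0),p.max(0))
    p=W[m&(z<.075)];p=p[p[:,1]>-.13] ;print("arm",p[:,:2].min(0),p[:,:2].max(0),len(p))
    # track brightness vs angle, r 0.1 z~.022
    C=get_calibration(n)
    th=np.arange(2.6,5.5,.05)
    P=lambda r:cv2.projectPoints(np.stack([c0[0]+r*np.cos(th),c0[1]+r*np.sin(th),0*th+.022],1),np.array(C["rvec"],float),np.array(C["tvec"],float),np.array(C["intrinsics"]),np.array(C["dist_coeffs"]))[0][:,0].astype(np.float32)
    g=im.mean(2).astype(np.float32)
    for r in(.095,.1,.105): print(r,[(round(t,2),int(x)) for t,x in zip(th,cv2.remap(g,P(r)[:,0],P(r)[:,1],cv2.INTER_LINEAR).ravel())])
```

```text
[ 243  160   71   71 1512]
disk (0.5011836290359497, -0.1975145936012268) 0.11710858345031738 0.005845834330127997
[ 0.50075914 -0.19698907]
195 248 [481 -98 111] [ 51  64 237];195 249 [ 481 -101  112] [ 49  63 243];195 250 [ 481 -104  113] [ 51  63 231];196 247 [477 -95 115] [ 50  59 161];196 248 [478 -98 114] [ 46  62 254];196 249 [ 478 -101  112] [ 47  64 252];196 250 [ 477 -104  117] [ 46  61 251];197 247 [474 -95 114] [ 53  64 172];197 248 [475 -98 113] [ 48  62 254];197 249 [ 474 -101  115] [ 49  65 253];197 250 [ 475 -104  112] [ 48  63 251];198 248 [471 -98 117] [ 49  57 164];198 249 [ 472 -101  113] [ 47  58 186];198 250 [ 472 -104  115] [ 56  66 188];199 239 [472 -71  86] [ 63 118 200];199 240 [472 -74  83] [ 55 121 226];199 241 [472 -77  86] [ 61 118 190];199 242 [475 -80  64] [ 63 167 232];199 243 [474 -83  70] [ 48 140 230];199 244 [475 -86  69] [ 37  81 158];200 237 [469 -65  86] [ 39 139 226];200 238 [469 -68  84] [ 44 149 240];200 239 [469 -71  88] [ 44 153 243];200 240 [469 -74  87] [ 42 152 242];200 241 [469 -77  86] [ 42 146 235];200 242 [472 -80  64] [ 45 170 247]
[... 9437 characters left out ...]
float64(4.0), 37), (np.float64(4.05), 43), (np.float64(4.1), 41), (np.float64(4.15), 42), (np.float64(4.2), 37), (np.float64(4.25), 38), (np.float64(4.3), 39), (np.float64(4.35), 42), (np.float64(4.4), 37), (np.float64(4.45), 37), (np.float64(4.5), 41), (np.float64(4.55), 41), (np.float64(4.6), 39), (np.float64(4.65), 36), (np.float64(4.7), 42), (np.float64(4.75), 40), (np.float64(4.8), 41), (np.float64(4.85), 37), (np.float64(4.9), 40), (np.float64(4.95), 41), (np.float64(5.0), 43), (np.float64(5.05), 40), (np.float64(5.1), 42), (np.float64(5.15), 44), (np.float64(5.2), 39), (np.float64(5.25), 39), (np.float64(5.3), 43), (np.float64(5.35), 37), (np.float64(5.4), 36), (np.float64(5.45), 40)]
```

```bash
cat > plan.py <<'E'
from h import *
from scipy.spatial.transform import Rotation as Ro
def plan(goal,yaw,n,cur=None,arc=None,dz=0):
    """n rows (10 a call) to goal, yaw from cur=(pos,yaw); arc=(centre): turn about centre by yaw change, lifting dz"""
    if cur is None:
        s=robot.observe(); cur=(np.array(s["tool_pos"]),s["tool_rot"][2])
    p,y=np.array(cur[0],float),cur[1]; p0,y0=p.copy(),y
    for k in range(1,n+1):
        f=k/n; yt=y0+f*(yaw-y0)
        if arc is None: pt=p0+f*(np.array(goal)-p0)
        else:
            c=np.array([*arc,0]); pt=c+Ro.from_euler('z',yt-y0).apply(p0-c)+[0,0,dz*f]
        R=Ro.from_euler('xyz',[np.pi,0,y]).as_matrix()
        s=np.round(R.T@(pt-p)/.025,2); t=round(-(yt-y)/(np.pi/2),3)
        print([[float(a) for a in s],[0,0,t]],end=',' if k%10 else '\n')
        p=p+R@s*.025; y=y-t*np.pi/2
    print("end",p.round(4),round(y,4)); return p,y
E
python3 -c "
from plan import *
plan([.469,-.071,.17],1.813,20)"
```

```text
[[0.84, -0.6, 0.11], [0, 0, np.float64(-0.047)]],[[0.88, -0.55, 0.11], [0, 0, np.float64(-0.047)]],[[0.92, -0.47, 0.12], [0, 0, np.float64(-0.047)]],[[0.95, -0.41, 0.11], [0, 0, np.float64(-0.047)]],[[0.97, -0.33, 0.11], [0, 0, np.float64(-0.047)]],[[1.0, -0.26, 0.11], [0, 0, np.float64(-0.047)]],[[1.02, -0.19, 0.12], [0, 0, np.float64(-0.047)]],[[1.03, -0.11, 0.11], [0, 0, np.float64(-0.047)]],[[1.03, -0.04, 0.11], [0, 0, np.float64(-0.047)]],[[1.03, 0.04, 0.11], [0, 0, np.float64(-0.047)]]
[[1.03, 0.12, 0.11], [0, 0, np.float64(-0.047)]],[[1.01, 0.19, 0.12], [0, 0, np.float64(-0.046)]],[[1.0, 0.27, 0.11], [0, 0, np.float64(-0.047)]],[[0.98, 0.34, 0.11], [0, 0, np.float64(-0.047)]],[[0.94, 0.4, 0.11], [0, 0, np.float64(-0.047)]],[[0.92, 0.48, 0.12], [0, 0, np.float64(-0.047)]],[[0.88, 0.55, 0.11], [0, 0, np.float64(-0.047)]],[[0.83, 0.6, 0.11], [0, 0, np.float64(-0.047)]],[[0.79, 0.67, 0.11], [0, 0, np.float64(-0.047)]],[[0.74, 0.73, 0.11], [0, 0, np.float64(-0.047)]]
end [ 0.4691 -0.071   0.1701] 1.8128
```

Emit:
send_rows:
  plan:
    - [[0.84, -0.6, 0.1], [0, 0, -0.047]]
    - [[0.88, -0.55, 0.1], [0, 0, -0.047]]
    - [[0.92, -0.47, 0.1], [0, 0, -0.047]]
    - [[0.95, -0.41, 0.1], [0, 0, -0.047]]
    - [[0.97, -0.33, 0.1], [0, 0, -0.047]]
    - [[1.0, -0.26, 0.1], [0, 0, -0.047]]
    - [[1.0, -0.19, 0.1], [0, 0, -0.047]]
    - [[1.0, -0.11, 0.1], [0, 0, -0.047]]
    - [[1.0, -0.04, 0.1], [0, 0, -0.047]]
    - [[1.0, 0.04, 0.1], [0, 0, -0.047]]
  gripper: -0.13
  force: 20

```text
time: 1.35
tool_pos: [0.32, -0.2846, 0.2014]
tool_rot: [-3.141, -0.0, 1.078]
contact_force: [-0.0, 0.0, -0.2]
opening: 0.0403
grip_force: 0.0
```

Emit:
send_rows:
  plan:
    - [[1.0, 0.12, 0.1], [0, 0, -0.047]]
    - [[1.0, 0.19, 0.1], [0, 0, -0.047]]
    - [[1.0, 0.27, 0.1], [0, 0, -0.047]]
    - [[0.98, 0.34, 0.1], [0, 0, -0.047]]
    - [[0.94, 0.4, 0.1], [0, 0, -0.047]]
    - [[0.92, 0.48, 0.1], [0, 0, -0.047]]
    - [[0.88, 0.55, 0.1], [0, 0, -0.047]]
    - [[0.83, 0.6, 0.1], [0, 0, -0.047]]
    - [[0.79, 0.67, 0.1], [0, 0, -0.047]]
    - [[0.74, 0.73, 0.1], [0, 0, -0.047]]

```text
time: 2.6
tool_pos: [0.467, -0.0734, 0.1763]
tool_rot: [-3.141, -0.0, 1.817]
contact_force: [-0.5, 0.1, 0.2]
opening: 0.0397
grip_force: 0.0
```

Run:
```python
from h import *
s=robot.observe();print(s["time"],s["tool_pos"],s["tool_rot"],s["opening"],s["qvel"].round(3))
im,W=cloud("wrist");np.save("w1",W);cv2.imwrite("pics/w1.png",im);print(robot.observe()["tool_pos"])
```

```text
2.6 [ 0.46700339 -0.07338468  0.17634796] [-3.14104166e+00 -2.20155636e-04  1.81683930e+00] 0.03974361860763721 [ 0.433  0.176 -0.191 -0.     0.015 -0.154]
[ 0.46816761 -0.07144972  0.176085  ]
```

View pics/w1.png

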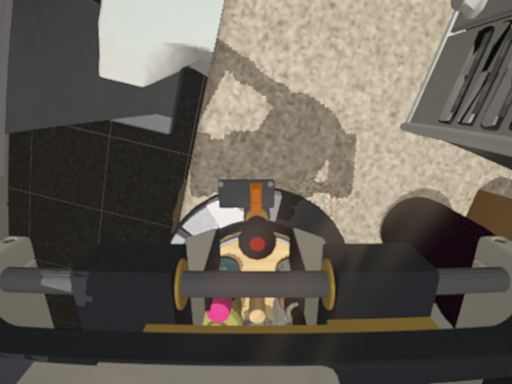

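The wrist view shows the orange tab at about (257,195), the knob's red dot at (257,243), and the fingers straddling that line. Next I'll refine the positions.

Run:
```python
from h import *
W=np.load("w1.npy");im=cv2.imread("pics/w1.png");hsv=cv2.cvtColor(im,cv2.COLOR_BGR2HSV);z=W[...,2]
red=((hsv[...,0]<6)|(hsv[...,0]>174))&(hsv[...,1]>170)&(z>.1)&(z<.13);red[:225]=0;red[:,:240]=0;red[:,275:]=0
print("red",red.sum(),np.median(W[red],0))
o=(hsv[...,0]>6)&(hsv[...,0]<20)&(hsv[...,1]>160);o[:175]=0;o[230:]=0;o[:,:240]=0;o[:,275:]=0
for lo,hi in((.078,.1),(.055,.075)):
    m=o&(z>lo)&(z<hi);p=W[m]
    if len(p):
        u=np.array([-.9708,-.24]);r=np.array([-.24,.9708]);q=p[:,:2]-[.5,-.197]
        print(m.sum(),np.median(p,0),"tang",np.percentile(q@u,[2,50,98]),"rad",np.percentile(q@r,[2,50,98]))
for zz in(.022,): # hole check
    C=get_calibration("wrist")
c=(im.min(2)>150)&(z>.012)&(z<.032); d=W[...,:2]-[.5,-.197]; r=np.hypot(d[...,0],d[...,1]);a=np.arctan2(d[...,1],d[...,0])%6.283
m=c&(r>.09)&(r<.11);print(np.histogram(a[m],bins=np.arange(1.8,3.5,.05)))
```

```text
red 89 [ 0.47739991 -0.10231672  0.11607774]
144 [ 0.46731162 -0.06991725  0.08566727] tang [-0.00223715  0.00130339  0.00479226] rad [0.12398016 0.13117678 0.13661694]
159 [ 0.47032491 -0.08746961  0.06617551] tang [-0.00356387  0.00203781  0.00587737] rad [0.10558611 0.11325455 0.13654267]
(array([ 0,  0,  0, 13, 33, 36, 44, 51, 71, 76, 69, 78, 73, 75, 70, 62, 60,
       20,  0, 25, 29, 11,  0,  0,  0,  0,  0,  0,  0,  0,  0,  0,  0]), array([1.8 , 1.85, 1.9 , 1.95, 2.  , 2.05, 2.1 , 2.15, 2.2 , 2.25, 2.3 ,
       2.35, 2.4 , 2.45, 2.5 , 2.55, 2.6 , 2.65, 2.7 , 2.75, 2.8 , 2.85,
       2.9 , 2.95, 3.  , 3.05, 3.1 , 3.15, 3.2 , 3.25, 3.3 , 3.35, 3.4 ,
       3.45]))
```

Emit:
send_rows:
  plan:
    - [[0.13, -0.03, 0.8], [0, 0, 0]]
    - [[0, 0, 0.9], [0, 0, 0]]
    - [[0, 0, 0.9], [0, 0, 0]]
    - [[0, 0, 0.8], [0, 0, 0]]
    - [[0, 0, 0.5], [0, 0, 0]]
    - [[0, 0, 0.3], [0, 0, 0]]
    - [[0, 0, 0], [0, 0, 0]]
    - [[0, 0, 0], [0, 0, 0]]
    - [[0, 0, 0], [0, 0, 0]]
    - [[0, 0, 0], [0, 0, 0]]

```text
time: 3.9
tool_pos: [0.4655, -0.0713, 0.072]
tool_rot: [3.141, 0.0, 1.814]
contact_force: [0.9, -1.0, 0.2]
opening: 0.04
grip_force: 0.0
```

Emit:
send_rows:
  plan:
    - [[0, 0, 0], [0, 0, 0]]
    - [[0, 0, 0], [0, 0, 0]]
    - [[0, 0, 0], [0, 0, 0]]
    - [[0, 0, 0], [0, 0, 0]]
    - [[0, 0, 0], [0, 0, 0]]
    - [[0, 0, 0], [0, 0, 0]]
    - [[0, 0, 0], [0, 0, 0]]
    - [[0, 0, 0], [0, 0, 0]]
    - [[0, 0, 0], [0, 0, 0]]
    - [[0, 0, 0], [0, 0, 0]]
  gripper: -1
  force: 15

```text
time: 5.15
tool_pos: [0.4653, -0.0712, 0.0717]
tool_rot: [3.141, 0.0, 1.814]
contact_force: [2.0, 1.4, -0.7]
opening: 0.0083
grip_force: 15.0
```

Emit:
send_rows:
  plan:
    - [[0, -0.12, 0], [0, 0, 0]]
    - [[0, -0.12, 0], [0, 0, 0]]
    - [[0, -0.12, 0], [0, 0, 0]]
    - [[0, -0.12, 0], [0, 0, 0]]
    - [[0, -0.12, 0], [0, 0, 0]]
    - [[0, -0.12, 0], [0, 0, 0]]
    - [[0, 0, 0], [0, 0, 0]]
    - [[0, 0, 0], [0, 0, 0]]
    - [[0, 0, 0], [0, 0, 0]]
    - [[0, 0, 0], [0, 0, 0]]

```text
time: 6.4
tool_pos: [0.4479, -0.0758, 0.0717]
tool_rot: [-3.142, 0.0, 1.814]
contact_force: [2.2, -4.0, -2.1]
opening: 0.0081
grip_force: 15.0
```

Emit:
send_rows:
  plan:
    - [[0, 0, 0], [0, 0, 0]]
    - [[0, 0, 0], [0, 0, 0]]
    - [[0, 0, 0], [0, 0, 0]]
    - [[0, 0, -0.5], [0, 0, 0]]
    - [[0, 0, -0.9], [0, 0, 0]]
    - [[0, 0, -0.9], [0, 0, 0]]
    - [[0, 0, -0.6], [0, 0, 0]]
    - [[0, 0, 0], [0, 0, 0]]
    - [[0, 0, 0], [0, 0, 0]]
    - [[0, 0, 0], [0, 0, 0]]
  gripper: 0.15

```text
time: 7.65
tool_pos: [0.4474, -0.0754, 0.1436]
tool_rot: [-3.14, -0.001, 1.814]
contact_force: [0.1, -0.3, 0.5]
opening: 0.0525
grip_force: 0.0
```

```bash
cat > m.py <<'E'
from h import *
import sys
n=sys.argv[1]
W0=robot.observe(); im,W=cloud("wrist");hsv=cv2.cvtColor(im,cv2.COLOR_BGR2HSV);z=W[...,2];cv2.imwrite(f"pics/{n}.png",im)
print(W0["time"],W0["tool_pos"])
d=W[...,:2]-[.5,-.197];r=np.hypot(d[...,0],d[...,1]);a=np.arctan2(d[...,1],d[...,0])
red=((hsv[...,0]<6)|(hsv[...,0]>174))&(hsv[...,1]>170)&(z>.1)&(z<.14)&(r>.08)&(r<.12)
o=(hsv[...,0]>6)&(hsv[...,0]<20)&(hsv[...,1]>160)&(z>.078)&(z<.095)&(r>.115)&(r<.15)
for k,m in(("red",red),("tab",o)):
    p=np.median(W[m],0) if m.any() else np.zeros(3); print(k,m.sum(),p,"r",np.hypot(*(p[:2]-[.5,-.197])),"ang",np.arctan2(p[1]+.197,p[0]-.5))
E
python3 m.py w2
```

```text
7.65 [ 0.44736057 -0.07543014  0.14363252]
red 153 [ 0.47413814 -0.10021395  0.11596032] r 0.10018171304170458 ang 1.8319026715308822
tab 190 [ 0.44772441 -0.07494998  0.08568423] r 0.13277403197108767 ang 1.9754696455474
```

Emit:
send_rows:
  plan:
    - [[-0.3, 0.2, 0], [0, 0, 0]]
    - [[-0.5, 0.3, 0], [0, 0, 0]]
    - [[-0.44, 0.31, 0], [0, 0, 0]]
    - [[0, 0, 0], [0, 0, 0]]
    - [[0, 0, 0.4], [0, 0, 0]]
    - [[0, 0, 0.8], [0, 0, 0]]
    - [[0, 0, 0.8], [0, 0, 0]]
    - [[0, 0, 0.46], [0, 0, 0]]
    - [[0, 0, 0], [0, 0, 0]]
    - [[0, 0, 0], [0, 0, 0]]

```text
time: 8.95
tool_pos: [0.4752, -0.1009, 0.0832]
tool_rot: [3.141, 0.001, 1.814]
contact_force: [1.0, -0.6, -0.2]
opening: 0.0526
grip_force: 0.0
```

Emit:
send_rows:
  plan:
    - [[0, 0, 0], [0, 0, 0]]
    - [[0, 0, 0], [0, 0, 0]]
    - [[0, 0, 0], [0, 0, 0]]
    - [[0, 0, 0], [0, 0, 0]]
    - [[0, 0, 0], [0, 0, 0]]
    - [[0, 0, 0], [0, 0, 0]]
    - [[0, 0, 0], [0, 0, 0]]
    - [[0, 0, 0], [0, 0, 0]]
    - [[0, 0, 0], [0, 0, 0]]
    - [[0, 0, 0], [0, 0, 0]]
  gripper: -1
  force: 30

```text
time: 10.2
tool_pos: [0.4751, -0.1009, 0.083]
tool_rot: [3.141, 0.0, 1.814]
contact_force: [-1.0, -0.4, 5.8]
opening: 0.0307
grip_force: 30.0
```

Emit:
send_rows:
  plan:
    - [[0, 0, -0.1], [0, 0, 0]]
    - [[0, 0, -0.1], [0, 0, 0]]
    - [[0, 0, -0.1], [0, 0, 0]]
    - [[0, 0, -0.1], [0, 0, 0]]
    - [[0, 0, -0.1], [0, 0, 0]]
    - [[0, 0, -0.06], [0, 0, 0]]
    - [[0, 0, 0], [0, 0, 0]]
    - [[0, 0, 0], [0, 0, 0]]
    - [[0, 0, 0], [0, 0, 0]]
    - [[0, 0, 0], [0, 0, 0]]

```text
time: 11.45
tool_pos: [0.4748, -0.1008, 0.0966]
tool_rot: [-3.141, -0.0, 1.814]
contact_force: [2.4, -3.1, -10.0]
opening: 0.0306
grip_force: 30.0
```

```bash
python3 m.py w3
```

```text
11.45 [ 0.47478107 -0.10079284  0.0966135 ]
red 79 [ 0.4735475  -0.09747075  0.12947666] r 0.10298449529429159 ang 1.8305670828666876
tab 336 [ 0.44795782 -0.07550843  0.0856828 ] r 0.13216879447835594 ang 1.9755098484609657
```

```bash
python3 -c "
from plan import *
c=plan(None,1.814+.36,10,arc=(.5,-.197))"
```

```text
[[-0.0, -0.14, 0.0], [0, 0, np.float64(-0.023)]],[[-0.01, -0.15, 0.0], [0, 0, np.float64(-0.023)]],[[-0.0, -0.14, -0.0], [0, 0, np.float64(-0.023)]],[[-0.01, -0.14, -0.0], [0, 0, np.float64(-0.023)]],[[-0.0, -0.15, -0.0], [0, 0, np.float64(-0.022)]],[[-0.01, -0.14, 0.0], [0, 0, np.float64(-0.023)]],[[-0.0, -0.14, -0.0], [0, 0, np.float64(-0.023)]],[[-0.01, -0.14, -0.0], [0, 0, np.float64(-0.023)]],[[-0.0, -0.15, -0.0], [0, 0, np.float64(-0.023)]],[[-0.0, -0.14, -0.0], [0, 0, np.float64(-0.023)]]
end [ 0.4425 -0.1157  0.0966] 2.174
```

Emit:
send_rows:
  plan:
    - [[-0.005, -0.143, 0], [0, 0, -0.023]]
    - [[-0.005, -0.143, 0], [0, 0, -0.023]]
    - [[-0.005, -0.143, 0], [0, 0, -0.023]]
    - [[-0.005, -0.143, 0], [0, 0, -0.023]]
    - [[-0.005, -0.143, 0], [0, 0, -0.023]]
    - [[-0.005, -0.143, 0], [0, 0, -0.023]]
    - [[-0.005, -0.143, 0], [0, 0, -0.023]]
    - [[-0.005, -0.143, 0], [0, 0, -0.023]]
    - [[-0.005, -0.143, 0], [0, 0, -0.023]]
    - [[-0.005, -0.143, 0], [0, 0, -0.023]]

```text
time: 12.75
tool_pos: [0.4427, -0.1159, 0.0968]
tool_rot: [3.141, -0.0, 2.176]
contact_force: [1.7, -1.8, -11.2]
opening: 0.0306
grip_force: 30.0
```

```bash
python3 m.py w4; python3 -c "
from plan import *
s=robot.observe();d=s['tool_pos'][:2]-np.array([.5,-.197]);print(s['contact_force'],np.hypot(*d),np.arctan2(d[1],d[0]))
c=plan(None,1.814+.72,10,arc=(.5,-.197))"
```

```text
12.75 [ 0.44267348 -0.11585041  0.09675625]
red 80 [ 0.44031619 -0.11284035  0.12957357] r 0.10317462537595304 ang 2.1876526070060542
tab 332 [ 0.40872873 -0.10139138  0.08576657] r 0.1321796210139661 ang 2.3329893412248914
[  0.71370734  -3.61382642 -10.04815125] 0.09935324064607469 2.1895639474726516
[[-0.0, -0.14, -0.0], [0, 0, np.float64(-0.023)]],[[-0.01, -0.14, -0.0], [0, 0, np.float64(-0.022)]],[[-0.0, -0.14, -0.0], [0, 0, np.float64(-0.023)]],[[-0.01, -0.15, 0.0], [0, 0, np.float64(-0.023)]],[[-0.0, -0.14, 0.0], [0, 0, np.float64(-0.022)]],[[-0.01, -0.14, -0.0], [0, 0, np.float64(-0.023)]],[[0.0, -0.14, -0.0], [0, 0, np.float64(-0.023)]],[[-0.0, -0.14, -0.0], [0, 0, np.float64(-0.022)]],[[-0.01, -0.14, -0.0], [0, 0, np.float64(-0.023)]],[[-0.0, -0.15, 0.0], [0, 0, np.float64(-0.023)]]
end [ 0.4177 -0.1413  0.0967] 2.5343
```

Emit:
send_rows:
  plan:
    - [[-0.005, -0.143, 0], [0, 0, -0.023]]
    - [[-0.005, -0.143, 0], [0, 0, -0.023]]
    - [[-0.005, -0.143, 0], [0, 0, -0.023]]
    - [[-0.005, -0.143, 0], [0, 0, -0.023]]
    - [[-0.005, -0.143, 0], [0, 0, -0.023]]
    - [[-0.005, -0.143, 0], [0, 0, -0.023]]
    - [[-0.005, -0.143, 0], [0, 0, -0.023]]
    - [[-0.005, -0.143, 0], [0, 0, -0.023]]
    - [[-0.005, -0.143, 0], [0, 0, -0.023]]
    - [[-0.005, -0.143, 0], [0, 0, -0.023]]

```text
time: 14.05
tool_pos: [0.4177, -0.1412, 0.0967]
tool_rot: [3.141, -0.001, 2.537]
contact_force: [0.0, -2.1, -10.5]
opening: 0.031
grip_force: 30.0
```

```bash
python3 m.py w5
python3 - <<'E'
from h import *
im,W=cloud("top");z=W[...,2]
d=W[...,:2]-[.5,-.197];r=np.hypot(d[...,0],d[...,1]);a=np.arctan2(d[...,1],d[...,0])%6.283
m=(im.min(2)>140)&(z>.01)&(z<.035)&(r>.09)&(r<.11)
print(np.histogram(a[m],bins=np.arange(2.5,3.5,.025))[0])
E
```

```text
14.05 [ 0.41767113 -0.14124906  0.09666193]
red 81 [ 0.41426493 -0.13928885  0.1297818 ] r 0.10334930247208318 ang 2.5491263422851707
tab 337 [ 0.38065433 -0.13936874  0.08574454] r 0.13253207813937343 ang 2.691723565133702
[0 0 0 0 0 0 0 0 0 0 0 0 0 0 0 0 0 0 0 0 0 0 0 0 0 0 0 0 0 0 0 0 0 0 0 0 0
 0 0]
```

View pics/w5.png

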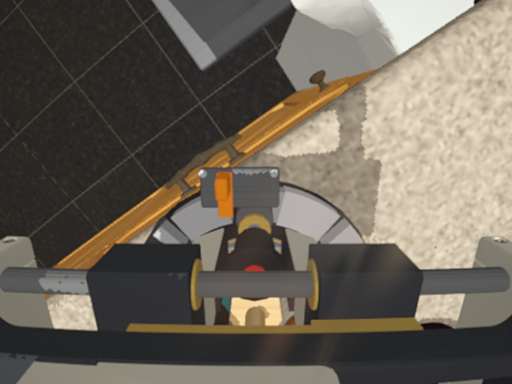

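The wrist view shows the tab aside at (224,195) on the arm. The target hole is hidden just under the arm's left edge. Next I'll let the pin ride on the track, with the knob loosely caged.

Emit:
send_rows:
  plan:
    - [[0, 0, 0], [0, 0, 0]]
    - [[0, 0, 0], [0, 0, 0]]
    - [[0, 0, 0.08], [0, 0, 0]]
    - [[0, 0, 0.08], [0, 0, 0]]
    - [[-0.001, -0.06, 0], [0, 0, -0.0095]]
    - [[-0.001, -0.06, 0], [0, 0, -0.0095]]
    - [[-0.001, -0.06, 0], [0, 0, -0.0095]]
    - [[-0.001, -0.06, 0], [0, 0, -0.0095]]
    - [[-0.001, -0.06, 0], [0, 0, -0.0095]]
    - [[-0.001, -0.06, 0], [0, 0, -0.0095]]
  gripper: -0.22

```text
time: 15.4
tool_pos: [0.4131, -0.1494, 0.0927]
tool_rot: [-3.141, -0.0, 2.627]
contact_force: [1.2, 2.9, -0.9]
opening: 0.0358
grip_force: 1.2
```

```bash
python3 m.py w6
```

```text
15.4 [ 0.41314831 -0.14936958  0.09272959]
red 122 [ 0.41066512 -0.14560874  0.12488768] r 0.10306202943122383 ang 2.6195589311254013
tab 354 [ 0.37691203 -0.14794159  0.08562696] r 0.13250424724870843 ang 2.7623250055744073
```

Emit:
send_rows:
  plan:
    - [[0, -0.024, 0], [0, 0, -0.004]]
    - [[0, -0.024, 0], [0, 0, -0.004]]
    - [[0, -0.024, 0], [0, 0, -0.004]]
    - [[0, -0.024, 0], [0, 0, -0.004]]
    - [[0, -0.024, 0], [0, 0, -0.004]]
    - [[0, -0.024, 0], [0, 0, -0.004]]
    - [[0, -0.024, 0], [0, 0, -0.004]]
    - [[0, -0.024, 0], [0, 0, -0.004]]
    - [[0, -0.024, 0], [0, 0, -0.004]]
    - [[0, -0.024, 0], [0, 0, -0.004]]

```text
time: 16.7
tool_pos: [0.4105, -0.1546, 0.0927]
tool_rot: [-3.141, 0.0, 2.69]
contact_force: [-0.4, -0.6, 0.1]
opening: 0.036
grip_force: 0.0
```

```bash
python3 m.py w7
```

```text
16.7 [ 0.41046672 -0.15461108  0.09271957]
red 320 [ 0.4093067  -0.15459335  0.11598425] r 0.10011791857974177 ang 2.7042132507633365
tab 355 [ 0.37292529 -0.15857456  0.08569614] r 0.1327572800399625 ang 2.8479495635894865
```

The knob's height is back to its home value (116.0 mm) and its angle is +0.87 rad, so the pin has snapped into the next hole. Now I'll release and retreat.

Emit:
send_rows:
  plan:
    - [[0, 0, 0], [0, 0, 0]]
    - [[0, 0, 0], [0, 0, 0]]
    - [[0, 0, -0.3], [0, 0, 0]]
    - [[0, 0, -0.6], [0, 0, 0]]
    - [[0, 0, -0.9], [0, 0, 0]]
    - [[0, 0, -0.9], [0, 0, 0]]
    - [[0, 0, -0.9], [0, 0, 0]]
    - [[0, 0, -0.6], [0, 0, 0]]
    - [[0, 0, -0.3], [0, 0, 0]]
    - [[0, 0, 0], [0, 0, 0]]
  gripper: 0.15

```text
time: 18.0
tool_pos: [0.4106, -0.1546, 0.2056]
tool_rot: [-3.141, 0.001, 2.689]
contact_force: [1.0, 0.5, 0.0]
opening: 0.0526
grip_force: 0.0
```

```bash
python3 m.py w8
```

```text
18.0 [ 0.41061284 -0.15455907  0.20558274]
red 151 [ 0.41001715 -0.15521323  0.11597777] r 0.09921212931673391 ang 2.7068399923006536
tab 130 [ 0.37316698 -0.15877655  0.08570429] r 0.1324675355826193 ang 2.8488810163427236
```

View pics/w8.png

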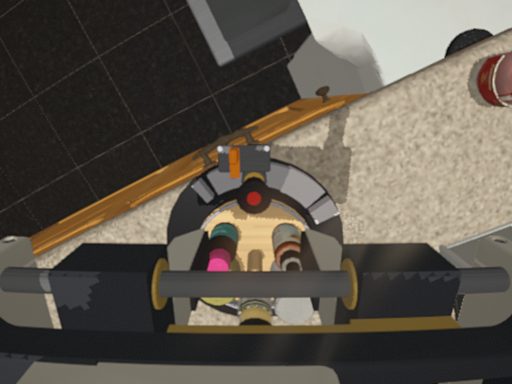

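The knob at (254,198) is home. The track is unbroken between the first gap at (325,205) and the pin, and the later hole still lies ahead at about (200,190). This is the next hole, so I'll hand in.

```bash
python3 -c "
from cell import robot
print(robot.hand_in())"
```

```text
the job is handed in; nothing more can be done
None
```

The job is handed in: the tab is slid about 19 mm aside, the carousel is turned about 0.87 rad counter-clockwise to the next hole, and the pin is fully home there, with nothing else touched and about 18 s used.

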